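Charge a grinding jar from the ball dispenser

ROBOT

A 6-joint arm with a two-finger parallel gripper is mounted at the origin on a cart in front of the work surface, level with it; the furniture and walls round the work are solid. World frame = base frame: x ahead of the robot, y to its left, z up, the work surface at z = 0. Lengths are in m, angles in degrees, forces in N, time in s.
With the tool pointing down it reaches from about 0.325 to 0.925 m from the base axis. Payload 3.1 kg.
Tool frame: the origin (TCP) lies between the finger pads; the fingertips stand 8 mm ahead of it and the grasp point (between the pads) lies 11 mm behind it; z points along the fingers, y is the line along which they close (so a half turn about z gives the same grasp; the last joint's range is limited). The gripper opens to 85 mm and grips with 20 to 120 N. Pads are 22 mm wide; open, the fingers measure 114 mm over their backs; the gripper's body (76 mm by 85 mm) begins 54 mm behind the grasp point. The pads swing forward as they close: fully open they stand 13 mm farther back than shut.
Start: joints at [60.665, 12.427, 92.441, -0, 75.132, -6.429], TCP at [0.243, 0.576, 0.239] pointing down, gripper open.
Joint ranges: [-157.48, 157.48], [-44.54, 120.13], [17.64, 146.25], [-64.5, 244.5], [7.68, 150.69], [-147.95, 147.95]. Speed limits (degrees/s): [159.86, 159.86, 180, 180, 180, 180].

INTERFACE

Orientations are given as [roll, pitch, yaw] about the fixed x, y, z axes, in that order (R = Rz(yaw) Ry(pitch) Rx(roll)).
In Python, from rig import env gives the robot as it stands.
- The arm moves only by the tool send_rows, never from a script. Its argument "commands" is a list of rows, each a list of 3 entries, a list of its own where there are three numbers: the shift along the tool's x, y, z normalised to -1 to 1, where 1 is 0.25 m, then the turn, a rotation vector about the tool's x, y, z normalised to -1 to 1, where 1 is 60 degrees, then the opening, from 0 (shut) to 1 (fully open). A call has 1 to 12 rows; each row is the pose to reach, as a shift and turn from the pose commanded when the call began, along the tool's axes at that moment; what a row does not reach only later rows make up. A row lasts 1/8 s, in which the tool goes at most 62.5 mm and 10.7 degrees, less where a joint would pass 70% of its speed; a pose out of reach is approached as far as the arm can. A call with a number of a shift or a turn outside -1 to 1 is refused whole. A call with a gripper value outside its range is refused whole. The fingers move at their own pace and stop on an object; the grip force is fixed at half the most. Time passes only in rows, so rows that repeat a pose let the fingers close. It gives the time, the measured TCP pose, the force, the opening and the grip force at its end, in the units of the state.
- env.state(): the state, without advancing time (a new reading comes with each control period).
- env.camera(name): name is "side" or "top" or "wrist"; returns a dict with "frame" (480x640x3 uint8, red, green, blue), "camera_matrix" (3x3 intrinsics, pixels), "dist" ([k1, k2, p1, p2, k3] as OpenCV has them; the pictures are not rectified), "R" (3x3) and "t" (3): a world point X has camera coordinates R X + t. Camera axes: x right, y down, z forward; pixel columns grow to the right and rows downward; lengths in m; the calibration is good to about 2 mm. A picture is of the moment at which its call begins. There is no depth.
- env.job_done(): hands the job in; it is judged then, once.
Trained networks look in a picture, given as the dict that the camera call returned (one of the last four; its "shot" number tells which), for a name from the list of things; names that differ only in an ending like _2 or _b are one class to them, and where a whole thing is asked for, a point or a joint stands for the part that bears it (a point fixed in the world has none). Each returns a list of dicts, best first, with "confidence" (0 to 1); they miss things now and then, are a little off and sometimes report something else, mostly with a low value. They report only what shows in the picture. A call takes as long as a camera call.
- env.boxes_of(name, picture): "at" ([column, row] in pixels, amid what is visible of it).
- env.trace(name, picture): "pixels" (480x640 bool, what is visible of it) and "at" ([column, row] in pixels, amid what is visible of it).
- env.landmark_of(name, picture): "at" ([column, row] in pixels: a listed point, or the origin of a listed thing).
The state is a dict: "time": time; "joint_pos": joint angles; "dq": joint speeds; "effort": joint torques, N m; "tool_pos": TCP position; "ee_rot": TCP orientation; "wrist_force": force on the tool from outside, world axes, zero at the start; "torque": the same for the moment, N m; "grip_width": finger opening in m; "grip_force": force on a finger pad.
Only numpy, scipy, OpenCV 4.12 (cv2) and the standard library are available. Lean on these libraries where they do the work, as an engineer would, in place of code of your own. Each camera call takes 0.05 s, during which the arm holds its last target. There are 200 camera calls.

TASK

Stand the empty steel grinding jar under the spout of the ball dispenser and let go of it, then turn the dispenser's crank slowly anticlockwise so that its steel balls drop into the jar one at a time, stopping when exactly three are in the jar and the other two are still in the drum. Then press the push button on the counter box fully down and release it to log the charge. Spill no ball, leave the jar standing under the spout, and do not disturb the other things on the bench.

Things in the scene. Friction and masses are not known exactly. Their poses are not given: they have to be found in the camera images.
- dispenser: Ball dispenser, fixed: round foot (124 mm diameter), column, round open-topped housing (140 mm diameter, wall from z = 54 to 91 mm). Origin: on the bench, on the drum's vertical axis. Its +x points out through the one opening (34 mm wide) in the wall. The floor inside slopes outward: a ball carried slowly to the opening rolls out by itself; rushed, it may be swept past.
- spout_lip (a point): middle of the lower edge of the spout, 58 mm above the bench and 119 mm from the dispenser's axis. The spout runs from the opening to here, 40 mm wide, open on top, its cheeks no higher than z = 78 mm. A ball leaving it falls 10 to 20 mm further out.
- jar_spot (a point): point on the bench where the jar's centre should stand (within about 8 mm), 16 mm beyond the lip, 135 mm from the dispenser's axis along its x. The spout overhangs the jar's rim by 14 mm with about 8 mm of air: lower the jar further out (40 mm or more), fingers on its sides across the spout (closing along the dispenser's y), and bring it in level, just above the bench.
- drum (a joint): turn of drum and crank about the vertical axis from the start, rad, positive anticlockwise from above; turns that way only (-0.05 to 6.3; a stop blocks it the other way), light friction (about 1 N at the crank), stays where left. Hub with eight vanes 45 deg apart making eight pockets; the vanes push the balls round along the wall. Turn at 1 rad/s or less; 3 rad/s is a fault.
- crank_knob (a point): middle of the upright black crank handle (20 mm diameter, 109 to 151 mm above the bench, free to spin on its pin), 130 mm above the bench and 45 mm from the drum's axis. Under it the crank arm's top is at z = 106 mm.
- ball_0: one of five identical steel balls, 20 mm diameter, 33 g, smooth; origin at its centre. They lie singly in five of the drum's eight pockets, about 55 mm from the axis, centres about 76 mm above the bench, none in front of the opening. The first to reach the opening is ball_4, then 3 (next pocket), 2 (after an empty pocket), 1, 0.
- ball_1: one of five identical steel balls, 20 mm diameter, 33 g, smooth; origin at its centre. They lie singly in five of the drum's eight pockets, about 55 mm from the axis, centres about 76 mm above the bench, none in front of the opening. The first to reach the opening is ball_4, then 3 (next pocket), 2 (after an empty pocket), 1, 0.
- ball_2: one of five identical steel balls, 20 mm diameter, 33 g, smooth; origin at its centre. They lie singly in five of the drum's eight pockets, about 55 mm from the axis, centres about 76 mm above the bench, none in front of the opening. The first to reach the opening is ball_4, then 3 (next pocket), 2 (after an empty pocket), 1, 0.
- ball_3: one of five identical steel balls, 20 mm diameter, 33 g, smooth; origin at its centre. They lie singly in five of the drum's eight pockets, about 55 mm from the axis, centres about 76 mm above the bench, none in front of the opening. The first to reach the opening is ball_4, then 3 (next pocket), 2 (after an empty pocket), 1, 0.
- ball_4: one of five identical steel balls, 20 mm diameter, 33 g, smooth; origin at its centre. They lie singly in five of the drum's eight pockets, about 55 mm from the axis, centres about 76 mm above the bench, none in front of the opening. The first to reach the opening is ball_4, then 3 (next pocket), 2 (after an empty pocket), 1, 0.
- jar: loose empty cylindrical steel grinding jar, open on top, 60 mm diameter, 46 mm high, wall 3.5 mm, floor 4 mm, 0.22 kg or so; origin at the centre of its underside, z up.
- counter: fixed counter box, 70 x 100 x 30 mm (x, y, z), origin at the centre of its underside; the push button is on its top.
- count_button (a joint): press of the push button, m: 0 released, 0.006 fully down; a spring brings it back; fully down takes 5 N.
- count_button_top (a point): middle of the top of the white push button (24 mm diameter) on the counter box; it is pressed straight down.
- pot: bystander: loose sample pot with screw lid, 55 mm diameter, 88 mm high; origin at the centre of its underside. Leave it alone.
- bottle: bystander: loose brown bottle, 52 mm diameter, 101 mm high; origin at the centre of its underside. Leave it alone.
- flask: bystander: glass conical flask, 71 mm diameter, 101 mm high; origin at the centre of its underside. Leave it alone.
- bench_timer: bystander: loose round bench timer, 66 mm diameter, 24 mm high; origin at the centre of its underside. Leave it alone.

How it is judged (in metres and radians):
On the way, in this order (a step that is already met when the one before it is completed fails the run):
1. the jar stands upright under the spout, released, all balls still in the drum (horizontal distance between jar and jar_spot below 0.025 m and angle between jar's own z axis and vertical below 0.08 rad and height (world z) of jar below 0.005 m and contact force between the fingers and jar below 0.1 N and linear speed of jar below 0.02 m/s and horizontal distance between each of ball_0, ball_1, ball_2, ball_3, ball_4 and dispenser below 0.066 m and height (world z) of each of ball_0, ball_1, ball_2, ball_3, ball_4 above 0.06 m), for 0.2 s.
2. the first ball is in the jar (horizontal distance between ball_4 and jar below 0.026 m and height (world z) of ball_4 below 0.045 m), for 0.1 s.
3. the second ball is in the jar (all of step 2 and horizontal distance between ball_3 and jar below 0.026 m and height (world z) of ball_3 below 0.045 m), for 0.1 s.
4. the third ball is in the jar, the other two still in the drum (all of step 3 and horizontal distance between ball_2 and jar below 0.026 m and height (world z) of ball_2 below 0.045 m and horizontal distance between each of ball_0, ball_1 and dispenser below 0.066 m and height (world z) of each of ball_0, ball_1 above 0.06 m), for 0.2 s.
5. the push button is fully down (value of joint count_button above 0.0048 m), for 0.05 s.
At the end, for the whole second after the job is handed in: Exactly three balls lie in the jar and the other two inside the drum's housing; the jar stands upright (within 0.08 rad) and at rest on the bench with its centre within 25 mm of the spot under the spout; the push button is released (within 1 mm) (all of step 4 and horizontal distance between jar and jar_spot below 0.025 m and angle between jar's own z axis and vertical below 0.08 rad and height (world z) of jar below 0.005 m and linear speed of jar below 0.02 m/s and value of joint count_button below 0.001 m); the robot touches nothing.
It fails at once if a ball is spilled: it is down at bench level outside the jar ((height (world z) of ball_0 below 0.04 m and horizontal distance between ball_0 and jar above 0.032 m) or (height (world z) of ball_1 below 0.04 m and horizontal distance between ball_1 and jar above 0.032 m) or (height (world z) of ball_2 below 0.04 m and horizontal distance between ball_2 and jar above 0.032 m) or (height (world z) of ball_3 below 0.04 m and horizontal distance between ball_3 and jar above 0.032 m) or (height (world z) of ball_4 below 0.04 m and horizontal distance between ball_4 and jar above 0.032 m)).
It fails at once if the drum is spun faster than 3 rad/s (velocity of joint drum above 3 rad/s or velocity of joint drum below -3 rad/s).
It fails at once if a bystander (pot, bottle, timer) is moved more than 30 mm or tipped (distance of any of pot, bottle, bench_timer from where it was at the start of the episode above 0.03 m or angle between any of pot, bottle, bench_timer's own z axis and vertical above 0.3 rad).
It also fails if it takes over 64 s, if anything falls off the work surface, if the arm or the gripper's body presses on something with over 40 N, if the wrist force passes 120 N, or if a joint passes its speed limit or range.

## Working session

There is one attempt and no reset: what is moved stays moved. The work goes in short steps, Python scripts to look and compute and a tool call to move; the robot and the scene stay as the last step left them, time stands still between calls to the robot, and variables do not carry over. Pictures are saved under pics/ and viewed, at most 13 in all, crops included, and the job is handed in when it is done.

Besides the shell and the picture viewer there is one more tool, called after "Emit:" as name(argument=value, ...) on one line, values as JSON. send_rows: Moves the arm, as the interface text tells. Its arguments: {"type":"object","properties":{"commands":{"type":"array","items":{"type":"array"}}},"required":["commands"]}

```bash
ls; mkdir -p pics; cat > h.py <<'E'
import numpy as np, cv2
from rig import env
def ray(p,px):
    K=np.array(p["camera_matrix"]);d=np.array(p["dist"],float)
    u=cv2.undistortPoints(np.array([[px]],float),K,d)[0,0]
    R=np.array(p["R"]);t=np.array(p["t"]).ravel()
    return -R.T@t, R.T@np.array([u[0],u[1],1.])
def atz(p,px,z):
    c,v=ray(p,px); return c+v*(z-c[2])/v[2]
def tri(obs):
    A=np.zeros((3,3));b=np.zeros(3)
    for p,px in obs:
        c,v=ray(p,px);v/=np.linalg.norm(v);M=np.eye(3)-np.outer(v,v);A+=M;b+=M@c
    return np.linalg.solve(A,b)
def proj(p,X):
    K=np.array(p["camera_matrix"]);d=np.array(p["dist"],float)
    return cv2.projectPoints(np.array([X],float),cv2.Rodrigues(np.array(p["R"]))[0],np.array(p["t"],float),K,d)[0][0,0]
E
python3 - <<'E'
from h import *
P={n:env.camera(n) for n in("top","side")}
for n in P: cv2.imwrite(f"pics/{n}0.png",P[n]["frame"][:,:,::-1]); print(n,-np.array(P[n]["R"]).T@np.array(P[n]["t"]))
Z=dict(dispenser=0,spout_lip=.058,jar_spot=0,crank_knob=.13,jar=0,counter=0,count_button_top=None,pot=0,bottle=0,flask=0,bench_timer=0,ball_0=.076)
for k,z in Z.items():
    o=[]
    for n in P:
        r=env.landmark_of(k,P[n])
        for q in (r if 'ball' in k else r[:1]):
            print(k,n,np.round(q["at"]),round(q["confidence"],2),np.round(atz(P[n],q["at"],z if z is not None else .036),3))
        if r:o.append((P[n],r[0]["at"]))
    if len(o)==2 and 'ball' not in k: print("   tri",np.round(tri(o),4))
print(env.state())
E
```

```text
pics
top [0.47480037 0.02099935 1.26652738]
side [ 0.15259453 -0.79617069  0.62177295]
dispenser top [288. 211.] 0.68 [0.611 0.059 0.   ]
spout_lip top [338. 221.] 0.62 [ 0.582 -0.048  0.058]
spout_lip side [342. 267.] 0.93 [ 0.575 -0.058  0.058]
   tri [ 0.5821 -0.0477  0.0497]
crank_knob top [300. 216.] 0.95 [0.586 0.031 0.13 ]
crank_knob side [331. 226.] 0.76 [0.582 0.012 0.13 ]
   tri [0.5893 0.0302 0.1192]
jar top [433. 191.] 0.72 [ 0.653 -0.266  0.   ]
jar side [424. 326.] 0.61 [ 0.664 -0.263  0.   ]
   tri [ 0.6552 -0.2671  0.0059]
counter top [229. 291.] 0.63 [0.434 0.191 0.   ]
counter side [240. 232.] 0.73 [0.439 0.314 0.   ]
   tri [0.4216 0.1869 0.0677]
count_button_top top [164. 297.] 0.5 [0.423 0.327 0.036]
count_button_top side [235. 219.] 0.6 [0.431 0.333 0.036]
   tri [0.4265 0.3253 0.0408]
pot top [434. 286.] 0.72 [ 0.439 -0.264  0.   ]
pot side [334. 360.] 0.7 [ 0.445 -0.264  0.   ]
   tri [ 0.4415 -0.2647  0.0024]
bottle top [286. 212.] 0.68 [0.608 0.065 0.   ]
bottle side [393. 359.] 0.71 [ 0.549 -0.313  0.   ]
   tri [ 0.7185  0.0291 -0.3814]
flask top [170. 291
[... 408 characters left out ...]
] 0.38 [0.587 0.126 0.076]
{'time': 1.3, 'joint_pos': array([ 6.06646060e+01,  1.24273868e+01,  9.24409389e+01,  4.36212889e-04,
        7.51318641e+01, -6.42816433e+00]), 'dq': array([-0.07372543, -0.08208383,  0.05051953, -0.04979336,  0.06639831,
        0.02460282]), 'effort': array([ 1.21532685e-04, -3.96871519e+01, -3.04252374e+01,  6.49755194e-06,
        5.98674160e-04, -9.24443242e-06]), 'tool_pos': array([0.24325479, 0.57573279, 0.23930164]), 'ee_rot': array([-1.79999859e+02, -4.40214486e-04,  1.57092658e+02]), 'wrist_force': array([-0.18824781,  0.09013912, -0.41150626]), 'torque': array([-0.01396509, -0.02010304,  0.01660716]), 'grip_force': 0.0, 'grip_width': 0.0852076878057492}
```

View pics/top0.png

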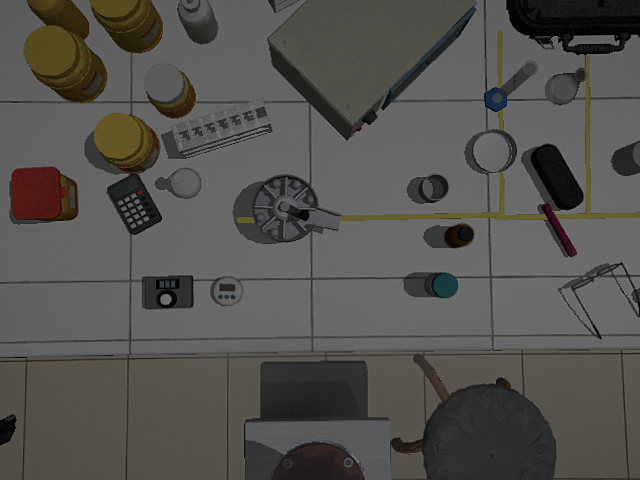

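View pics/side0.png

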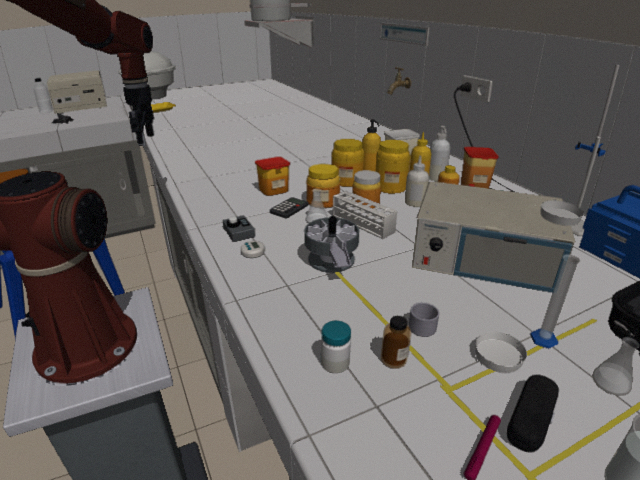

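Top view: dispenser at about (285,209) with its spout toward (338,220), jar (433,188), bottle (458,236), pot (443,286), button (166,298). The side view agrees. I'll go over the dispenser for a wrist look.

```bash
cat >> h.py <<'E'
from scipy.spatial.transform import Rotation as Ro
def go(X,yaw,X0=None,yaw0=None):
    s=env.state(); T=Ro.from_euler('xyz',s["ee_rot"],degrees=True) if yaw0 is None else Ro.from_euler('xyz',[180,0,yaw0],degrees=True)
    p=s["tool_pos"] if X0 is None else np.array(X0)
    G=Ro.from_euler('xyz',[180,0,yaw],degrees=True)
    print("shift",np.round(T.inv().apply(np.array(X)-p)/.25,4),"turn",np.round((T.inv()*G).as_rotvec(degrees=True)/60,4))
E
python3 - <<'E'
from h import *
go([.42,.40,.32],97.1); go([.56,.18,.32],75.5,[.42,.40,.32],97.1)
E
```

```text
shift [-0.9248 -0.3723 -0.3228] turn [-0.     -0.      0.9999]
shift [-0.9425  0.4469  0.    ] turn [ 0.   -0.    0.36]
```

Emit:
send_rows(commands=[[[-0.925, -0.372, -0.323], [0, 0, 1], 1], [[-0.925, -0.372, -0.323], [0, 0, 1], 1], [[-0.925, -0.372, -0.323], [0, 0, 1], 1], [[-0.925, -0.372, -0.323], [0, 0, 1], 1], [[-0.925, -0.372, -0.323], [0, 0, 1], 1], [[-0.925, -0.372, -0.323], [0, 0, 1], 1]])

```text
time: 2.05
tool_pos: [0.4217, 0.399, 0.3211]
ee_rot: [179.9, -0.0, 96.7]
wrist_force: [-1.2, -0.7, -0.3]
grip_width: 0.0856
grip_force: 0.0
```

Emit:
send_rows(commands=[[[-0.9425, 0.447, 0], [0, 0, 0.36], 1], [[-0.9425, 0.447, 0], [0, 0, 0.36], 1], [[-0.9425, 0.447, 0], [0, 0, 0.36], 1], [[-0.9425, 0.447, 0], [0, 0, 0.36], 1], [[-0.9425, 0.447, 0], [0, 0, 0.36], 1], [[-0.9425, 0.447, 0], [0, 0, 0.36], 1]])

```text
time: 2.8
tool_pos: [0.5602, 0.1796, 0.3199]
ee_rot: [-180.0, -0.0, 75.4]
wrist_force: [-0.6, 0.1, -0.6]
grip_width: 0.0854
grip_force: 0.0
```

```bash
python3 - <<'E'
from h import *
p=env.camera("wrist"); s=env.state(); print(s["time"],s["tool_pos"],s["ee_rot"]); cv2.imwrite("pics/w1.png",p["frame"][:,:,::-1])
print(-np.array(p["R"]).T@np.array(p["t"]))
for k,z in dict(dispenser=0,spout_lip=.058,crank_knob=.13,count_button_top=.036,jar=0,ball_0=.076).items():
    for q in env.landmark_of(k,p): print(k,np.round(q["at"],1),round(q["confidence"],2),np.round(atz(p,q["at"],z),4))
E
```

```text
2.85 [0.55970267 0.18058327 0.3199673 ] [-1.79953361e+02 -3.38713463e-02  7.54890411e+01]
[0.58118906 0.25820607 0.45311661]
dispenser [379.1 258.8] 0.97 [0.6124 0.0618 0.    ]
spout_lip [381.6 360.6] 0.81 [ 0.5842 -0.0468  0.058 ]
crank_knob [383.7 348.7] 0.62 [0.5885 0.0221 0.13  ]
count_button_top [142.7  90.7] 0.68 [0.412  0.3213 0.036 ]
jar [379.8 259.5] 0.23 [0.6131 0.0606 0.    ]
ball_0 [438.5 293. ] 0.8 [0.6626 0.0382 0.076 ]
ball_0 [361.5 244.2] 0.66 [0.5925 0.1157 0.076 ]
ball_0 [412.  322.1] 0.57 [0.6278 0.0093 0.076 ]
ball_0 [432.9 257.2] 0.54 [0.6632 0.082  0.076 ]
ball_0 [335.9 276.2] 0.49 [0.5576 0.0866 0.076 ]
```

View pics/w1.png

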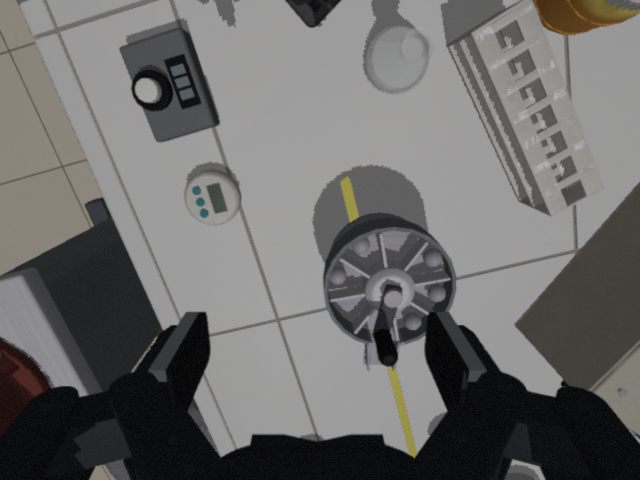

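The wrist view shows the dispenser (hub about (390,290)), five balls, black knob (388,350), white button (152,90) and timer (212,195). Next I'll fit the dispenser geometry.

```bash
cat > fit.py <<'E'
from h import *
from scipy.optimize import least_squares
p=env.camera("wrist");t=env.camera("top");sd=env.camera("side")
B=np.array([atz(p,q["at"],.076)[:2] for q in env.landmark_of("ball_0",p)][:5])
f=least_squares(lambda c:np.hypot(*(B-c).T)-.055,[.612,.062]); c=f.x
print("axis",c,"res",f.fun)
L=[(x,env.landmark_of("spout_lip",x)) for x in(p,t,sd)];lip=tri([(x,l[0]["at"]) for x,l in L if l]);print("lip",lip,[l[0]["confidence"] for x,l in L if l])
K=[(x,env.landmark_of("crank_knob",x)) for x in(p,t,sd)];kn=tri([(x,l[0]["at"]) for x,l in K if l]);print("knob",kn,[np.round(l[0]["at"]) for x,l in K if l])
a=np.degrees(np.arctan2(*(lip[:2]-c)[::-1]));print("yaw",a,"d",np.hypot(*(lip[:2]-c)),"knob",np.degrees(np.arctan2(*(kn[:2]-c)[::-1])),np.hypot(*(kn[:2]-c)))
print("ball angles rel opening",np.sort([(np.degrees(np.arctan2(*(b-c)[::-1]))-a)%360-360 for b in B]))
u=np.array([np.cos(np.radians(a)),np.sin(np.radians(a))]);print("jar_spot",c+.135*u,"lip pred",c+.119*u)
for x in (p,t,sd):
    for q in env.trace("count_button_top",x)[:2]: print("button trace",q["at"],q["confidence"],atz(x,q["at"],.036))
    for q in env.trace("jar",x)[:1]:
        v=q["pixels"].nonzero();print("jar",q["at"],q["confidence"],[v[1].min(),v[1].max(),v[0].min(),v[0].max()])
for n in("count_button_top","jar"):
    K=[(x,env.landmark_of(n,x)) for x in(p,t,sd)];print(n,[(np.round(l[0]["at"]),l[0]["confidence"]) for x,l in K if l],tri([(x,l[0]["at"]) for x,l in K if l and l[0]["confidence"]>.4]))
# button white blob in wrist image
g=cv2.inRange(p["frame"][60:120,110:190],(170,170,170),(255,255,255));m=cv2.moments(g,True)
if m["m00"]: px=[110+m["m10"]/m["m00"],60+m["m01"]/m["m00"]];print("white",px,m["m00"],atz(p,px,.042))
E
python3 fit.py
```

```text
axis [0.61189618 0.06432045] res [0.00261612 0.00304669 0.0041398  0.00155598 0.00540258]
lip [ 0.58232892 -0.04765461  0.05826169] [0.85, 0.92, 0.74]
knob [0.59210716 0.0243063  0.12885236] [array([388., 348.]), array([303., 214.]), array([333., 224.])]
yaw -104.79147236549132 d 0.11581293443174351 knob -116.31471790312175 0.04464008827438018
ball angles rel opening [-328.06086351 -282.42921658 -238.07507026 -142.16786456  -96.24275657]
jar_spot [ 0.57743043 -0.06620584] lip pred [ 0.58151526 -0.05073606]
button trace [148.3, 92.3] 0.67 [0.41600885 0.31933181 0.036     ]
jar [213.5, 196.4] 0.55 [np.int64(184), np.int64(241), np.int64(169), np.int64(225)]
button trace [166.2, 297.4] 0.53 [0.4227501  0.32169844 0.036     ]
jar [435.7, 187.5] 0.66 [np.int64(419), np.int64(448), np.int64(173), np.int64(202)]
button trace [235.7, 218.7] 0.59 [0.43490994 0.33629683 0.036     ]
jar [422.2, 318.6] 0.83 [np.int64(410), np.int64(437), np.int64(303), np.int64(336)]
count_button_top [(array([147.,  92.]), 0.77), (array([274., 184.]), 0.67), (array([234., 219.]), 0.46)] [0.50486637 0.19229615 0.15297427]
jar [(array([386., 347.]), 0.62), (array([431., 191.]), 0.88), (array([239., 235.]), 0.44)] [ 0.52129633 -0.07654604  0.16835639]
```

```bash
python3 - <<'E'
from h import *
go([.60,-.05,.28],60); go([.63,-.30,.25],60,[.60,-.05,.28],60)
E
```

```text
shift [-0.8508  0.3851  0.1603] turn [ 0.     -0.      0.2582]
shift [-0.806   0.6039  0.12  ] turn [0. 0. 0.]
```

Emit:
send_rows(commands=[[[-0.851, 0.385, 0.16], [0, 0, 0.258], 1], [[-0.851, 0.385, 0.16], [0, 0, 0.258], 1], [[-0.851, 0.385, 0.16], [0, 0, 0.258], 1], [[-0.851, 0.385, 0.16], [0, 0, 0.258], 1], [[-0.851, 0.385, 0.16], [0, 0, 0.258], 1]])

```text
time: 4.88
tool_pos: [0.5997, -0.0534, 0.2789]
ee_rot: [-179.9, 0.1, 59.7]
wrist_force: [0.2, 0.4, -0.3]
grip_width: 0.0852
grip_force: 0.0
```

Emit:
send_rows(commands=[[[-0.806, 0.604, 0.12], [0, 0, 0], 1], [[-0.806, 0.604, 0.12], [0, 0, 0], 1], [[-0.806, 0.604, 0.12], [0, 0, 0], 1], [[-0.806, 0.604, 0.12], [0, 0, 0], 1], [[-0.806, 0.604, 0.12], [0, 0, 0], 1], [[-0.806, 0.604, 0.12], [0, 0, 0], 1]])

```text
time: 5.62
tool_pos: [0.6303, -0.2991, 0.2499]
ee_rot: [-180.0, -0.1, 60.0]
wrist_force: [0.2, 1.3, 0.2]
grip_width: 0.0855
grip_force: 0.0
```

```bash
python3 - <<'E'
from h import *
p=env.camera("wrist"); s=env.state(); print(s["time"],s["tool_pos"],s["ee_rot"]); cv2.imwrite("pics/w2.png",p["frame"][:,:,::-1])
for k,z in dict(jar=0,bottle=0,spout_lip=.058).items():
    for q in env.landmark_of(k,p)[:2]: print(k,np.round(q["at"],1),round(q["confidence"],2),np.round(atz(p,q["at"],z),4))
q=env.trace("jar",p)
if q:
    m=q[0]["pixels"];Y,X=m.nonzero();print(q[0]["confidence"],X.min(),X.max(),Y.min(),Y.max())
    # fit jar xy: silhouette of cylinder vs mask
    a=np.linspace(0,2*np.pi,40)
    from scipy.optimize import minimize
    def cost(c):
        P=np.array([[c[0]+.03*np.cos(t),c[1]+.03*np.sin(t),z] for z in(0,.046) for t in a]); h=cv2.convexHull(np.array([proj(p,v) for v in P],np.float32)).astype(int)
        i=np.zeros((480,640),np.uint8);cv2.fillConvexPoly(i,h,1);return np.sum((i>0)!=m)
    r=minimize(cost,[.655,-.267],method="Nelder-Mead",options=dict(initial_simplex=[[.655,-.267],[.665,-.267],[.655,-.257]],xatol=3e-4));print("jar fit",r.x,r.fun,m.sum())
E
```

```text
5.675 [ 0.63041764 -0.29836529  0.25027126] [-1.79981103e+02 -5.34674672e-02  6.00831466e+01]
jar [320.5 149.5] 0.86 [ 0.6558 -0.2632  0.    ]
bottle [258.4 237.1] 0.78 [ 0.5531 -0.3094  0.    ]
```

View pics/w2.png

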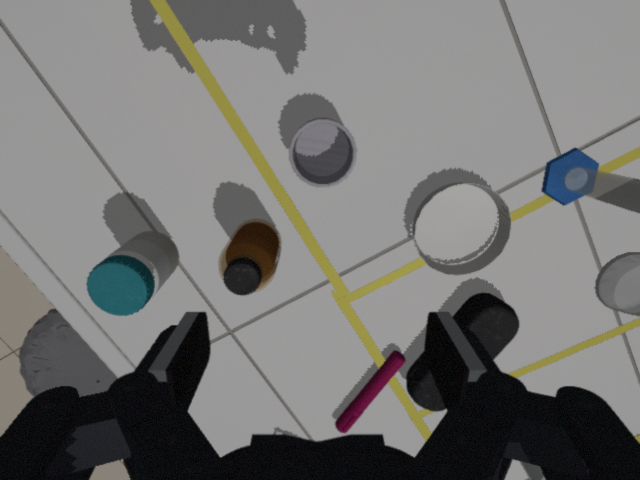

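Jar mouth is centred near (323,152), bottle (250,258), pot (133,272). The fingers' approach is clear.

```bash
python3 - <<'E'
from h import *
p=env.camera("wrist")
print(atz(p,[323,152],.046), proj(p,[.6558,-.2632,.046]), proj(p,[.6558,-.2632,0]))
g=cv2.cvtColor(p["frame"],cv2.COLOR_RGB2GRAY)[100:205,270:375]
print(cv2.HoughCircles(cv2.resize(g,None,fx=3,fy=3),cv2.HOUGH_GRADIENT,1,40,param1=120,param2=25,minRadius=80,maxRadius=120)/3)
go([.657,-.262,.12],60); go([.657,-.262,.032],60,[.657,-.262,.12],60)
E
```

```text
[ 0.65885998 -0.26153321  0.046     ] [320.90044474 155.45091139] [320.39476558 150.07738816]
[[[50.166668 55.5      27.533333]]]
shift [0.1795 0.019  0.5229] turn [ 0.0007 -0.0001  0.0021]
shift [ 0.    -0.     0.352] turn [0. 0. 0.]
```

Emit:
send_rows(commands=[[[0.18, 0.02, 0.523], [0, 0, 0], 1], [[0.18, 0.02, 0.523], [0, 0, 0], 1], [[0.18, 0.02, 0.523], [0, 0, 0], 1], [[0.18, 0.02, 0.523], [0, 0, 0], 1]])

```text
time: 6.42
tool_pos: [0.6567, -0.2631, 0.1192]
ee_rot: [-179.9, 0.0, 60.1]
wrist_force: [-0.9, -0.0, 1.1]
grip_width: 0.0855
grip_force: 0.0
```

Emit:
send_rows(commands=[[[0, 0, 0.176], [0, 0, 0], 1], [[0, 0, 0.352], [0, 0, 0], 1], [[0, 0, 0.352], [0, 0, 0], 1], [[0, 0, 0.352], [0, 0, 0], 0.5], [[0, 0, 0.352], [0, 0, 0], 0.5], [[0, 0, 0.352], [0, 0, 0], 0.5], [[0, 0, 0.352], [0, 0, 0], 0.5], [[0, 0, 0.352], [0, 0, 0], 0.5], [[0, 0, 0.352], [0, 0, 0], 0.5]])

```text
time: 7.55
tool_pos: [0.6597, -0.2652, 0.0368]
ee_rot: [179.6, -0.0, 60.0]
wrist_force: [-1.6, 0.6, 6.4]
grip_width: 0.0578
grip_force: 64.9
```

```bash
python3 - <<'E'
from h import *
s=env.state(); print(s["time"],s["tool_pos"],s["ee_rot"],s["grip_width"],s["grip_force"],s["wrist_force"])
p=env.camera("wrist");cv2.imwrite("pics/w3.png",p["frame"][:,:,::-1])
E
```

```text
7.55 [ 0.65972351 -0.2652223   0.03677   ] [ 1.79595655e+02 -1.82006582e-03  6.00214993e+01] 0.05776354617847072 64.8980525135994 [-1.56854918  0.6060381   6.36880394]
```

View pics/w3.png

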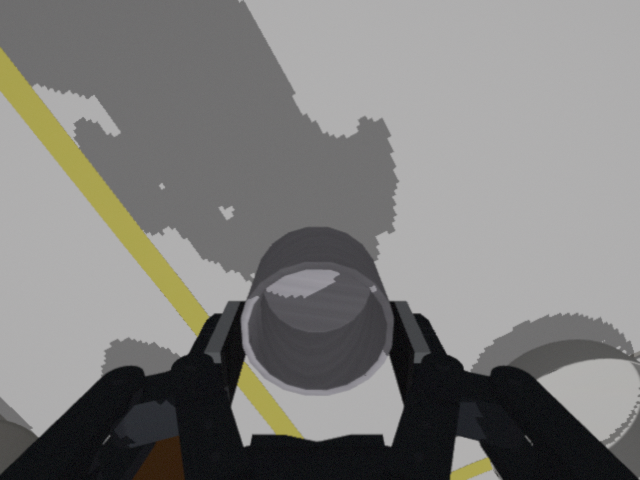

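The jar is held between the pads with its rim centred near (318,328). I'll compute its offset from the TCP.

```bash
python3 - <<'E'
from h import *
p=env.camera("wrist");s=env.state();T=Ro.from_euler('xyz',s["ee_rot"],degrees=True)
for px in([318,328],[318,262],[318,394],[242,325],[393,325]):
    X=atz(p,px,.046);print(X,"in tool",T.inv().apply(X-s["tool_pos"]))
go([s["tool_pos"][0],s["tool_pos"][1],.045],60)
E
```

```text
[ 0.66257951 -0.26259108  0.046     ] in tool [ 0.00372046  0.00123116 -0.00924043]
[ 0.67591972 -0.2394139   0.046     ] in tool [ 0.0304626   0.00120283 -0.0092392 ]
[ 0.64735469 -0.28904323  0.046     ] in tool [-0.02680019  0.00126383 -0.00924183]
[ 0.63867391 -0.24718369  0.046     ] in tool [ 0.00511861 -0.02717432 -0.00944019]
[ 0.68751456 -0.27565534  0.046     ] in tool [ 0.00486632  0.02935729 -0.00904249]
shift [ 0.      0.0002 -0.033 ] turn [ 0.0067 -0.0001  0.0003]
```

```bash
python3 - <<'E'
from h import *
go([.657,-.262,.06],60,[.657,-.262,.0315],60);go([.5595,-.129,.06],60,[.657,-.262,.0315],60)
E
```

```text
shift [ 0.     0.    -0.114] turn [0. 0. 0.]
shift [ 0.2657 -0.6037 -0.114 ] turn [0. 0. 0.]
```

Emit:
send_rows(commands=[[[0, 0, -0.06], [0, 0, 0], 0.5], [[0, 0, -0.114], [0, 0, 0], 0.5], [[0.066, -0.15, -0.114], [0, 0, 0], 0.5], [[0.132, -0.3, -0.114], [0, 0, 0], 0.5], [[0.198, -0.45, -0.114], [0, 0, 0], 0.5], [[0.266, -0.604, -0.114], [0, 0, 0], 0.5], [[0.266, -0.604, -0.114], [0, 0, 0], 0.5], [[0.266, -0.604, -0.114], [0, 0, 0], 0.5]])

```text
time: 8.65
tool_pos: [0.5605, -0.131, 0.061]
ee_rot: [179.8, -0.0, 60.0]
wrist_force: [0.0, 0.1, -3.1]
grip_width: 0.0574
grip_force: 65.5
```

```bash
python3 - <<'E'
from h import *
s=env.state(); print(s["time"],s["tool_pos"],s["ee_rot"],s["grip_width"],s["wrist_force"])
p=env.camera("wrist");sd=env.camera("side");t=env.camera("top")
T=Ro.from_euler('xyz',s["ee_rot"],degrees=True)
L=[(x,env.landmark_of("spout_lip",x)) for x in(p,t,sd)]
for x,l in L:
  if l:print(l[0]["confidence"],l[0]["at"],atz(x,l[0]["at"],.058))
K=[(x,env.landmark_of("crank_knob",x)) for x in(p,t,sd)]
for x,l in K:
  if l:print("k",l[0]["confidence"],l[0]["at"],atz(x,l[0]["at"],.13))
cv2.imwrite("pics/w4.png",np.hstack([cv2.resize(p["frame"],None,fx=.65,fy=.65),cv2.resize(sd["frame"][190:346,230:420],(380,312))])[:,:,::-1])
go([.5595,-.129,s["tool_pos"][2]],60)
E
```

```text
8.65 [ 0.56045766 -0.13096055  0.06099584] [ 1.79828732e+02 -1.27128168e-02  6.00422707e+01] 0.057377041879700025 [ 0.00393147  0.14856436 -3.12252185]
0.83 [254.9, 116.9] [ 0.58224476 -0.05231266  0.058     ]
0.66 [337.2, 217.9] [ 0.58892247 -0.04692352  0.058     ]
0.57 [342.7, 264.3] [ 0.58117378 -0.05050507  0.058     ]
k 0.84 [299.3, 216.8] [0.58503381 0.0334429  0.13      ]
k 0.61 [330.6, 224.3] [0.58571372 0.02074471 0.13      ]
shift [ 0.0065 -0.0033 -0.0052] turn [-0.0001  0.     -0.0002]
```

View pics/w4.png

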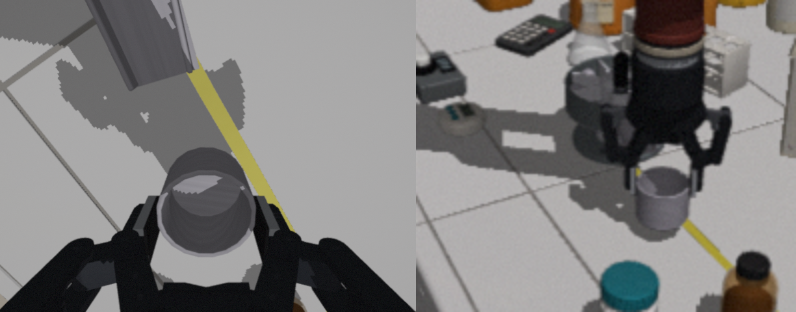

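Left: lip corners at about (137,88) and (195,72) in the scaled view, with the jar hanging free in front of them. Lower the jar to just above the bench, then slide it in.

Emit:
send_rows(commands=[[[0, 0, 0.042], [0, 0, 0], 0.5], [[0, 0, 0.084], [0, 0, 0], 0.5], [[0, 0, 0.084], [0, 0, 0], 0.5], [[0.05, -0.014, 0.084], [0, 0, 0], 0.5], [[0.1, -0.028, 0.084], [0, 0, 0], 0.5], [[0.15, -0.041, 0.084], [0, 0, 0], 0.5], [[0.2, -0.055, 0.084], [0, 0, 0], 0.5], [[0.23, -0.063, 0.084], [0, 0, 0], 0.5], [[0.253, -0.069, 0.084], [0, 0, 0], 0.5], [[0.253, -0.069, 0.084], [0, 0, 0], 0.5], [[0.253, -0.069, 0.084], [0, 0, 0], 0.5]])

```text
time: 10.48
tool_pos: [0.5759, -0.0674, 0.0388]
ee_rot: [-180.0, 0.0, 60.0]
wrist_force: [0.3, 0.5, -3.8]
grip_width: 0.0574
grip_force: 65.5
```

```bash
python3 - <<'E'
from h import *
s=env.state(); print(s["time"],s["tool_pos"],s["ee_rot"],s["grip_width"],s["wrist_force"])
p=env.camera("wrist");sd=env.camera("side")
cv2.imwrite("pics/w5.png",np.hstack([cv2.resize(p["frame"],None,fx=.65,fy=.65),cv2.resize(sd["frame"][190:346,230:420],(380,312))])[:,:,::-1])
E
```

```text
10.475 [ 0.57589586 -0.06735439  0.03876703] [-1.79998315e+02  1.41541315e-02  6.00057085e+01] 0.057432542958586075 [ 0.30588491  0.54833562 -3.79261121]
```

View pics/w5.png

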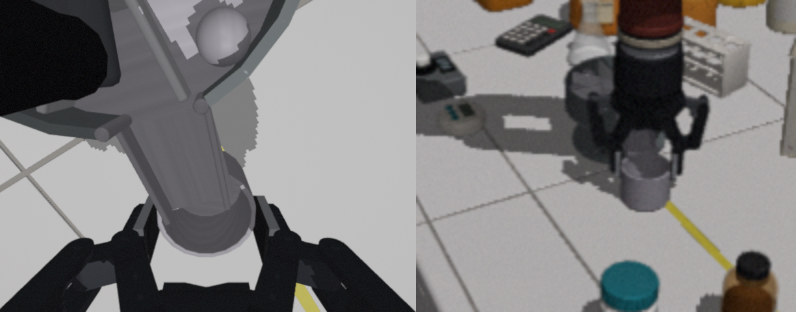

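Emit:
send_rows(commands=[[[0, 0, 0.012], [0, 0, 0], 0.5], [[0, 0, 0.012], [0, 0, 0], 0.5], [[0, 0, 0.012], [0, 0, 0], 0.8], [[0, 0, 0.012], [0, 0, 0], 1], [[0, 0, 0.012], [0, 0, 0], 1], [[0, 0, 0.012], [0, 0, 0], 1], [[0, 0, 0.012], [0, 0, 0], 1], [[0, 0, -0.1], [0, 0, 0], 1], [[0, 0, -0.3], [0, 0, 0], 1], [[0, 0, -0.55], [0, 0, 0], 1], [[0, 0, -0.75], [0, 0, 0], 1], [[0, 0, -0.75], [0, 0, 0], 1]])

```text
time: 12.08
tool_pos: [0.5798, -0.0679, 0.233]
ee_rot: [179.3, -0.2, 60.0]
wrist_force: [0.5, 0.1, 0.2]
grip_width: 0.0855
grip_force: 0.0
```

```bash
python3 - <<'E'
from h import *
s=env.state(); print(s["time"],s["tool_pos"],s["ee_rot"],s["grip_width"],s["wrist_force"])
p=env.camera("wrist");sd=env.camera("side")
cv2.imwrite("pics/w6.png",np.hstack([cv2.resize(p["frame"],None,fx=.65,fy=.65),cv2.resize(sd["frame"][190:346,230:420],(380,312))])[:,:,::-1])
for k,z in dict(crank_knob=.13,jar=0,dispenser=0).items():
  for q in env.landmark_of(k,p)[:2]:print(k,q["confidence"],q["at"],atz(p,q["at"],z))
E
```

```text
12.075 [ 0.5797927  -0.06793944  0.23304474] [179.31135173  -0.2044548   60.0184524 ] 0.08550423893137032 [0.52858015 0.13385485 0.24839179]
crank_knob 0.63 [253.8, 104.2] [0.59175004 0.02288565 0.13      ]
jar 0.95 [307.7, 199.0] [ 0.57429767 -0.06665585  0.        ]
```

View pics/w6.png

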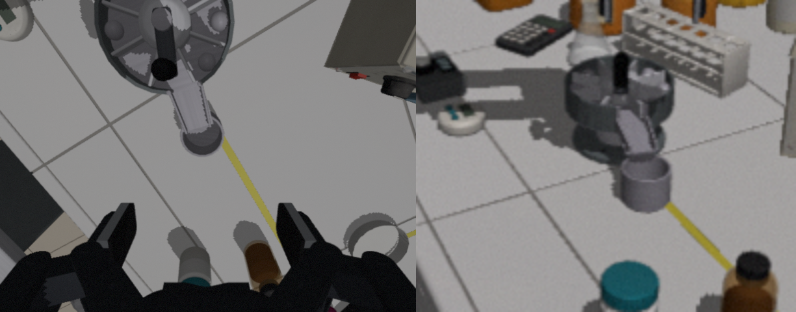

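The jar stands under the spout (right part, about (645,185)) and was released cleanly. Knob at (163,68) in the scaled view. Now I'll grip the knob.

```bash
python3 - <<'E'
from h import *
go([.592,.0235,.20],60,yaw0=60);go([.592,.0235,.126],60,[.592,.0235,.2],60)
E
```

```text
shift [ 0.3476 -0.1198  0.0952] turn [0. 0. 0.]
shift [ 0.    -0.     0.296] turn [0. 0. 0.]
```

Emit:
send_rows(commands=[[[0.35, -0.12, 0.095], [0, 0, 0], 1], [[0.35, -0.12, 0.095], [0, 0, 0], 1], [[0.35, -0.12, 0.095], [0, 0, 0], 1], [[0.35, -0.12, 0.095], [0, 0, 0], 1], [[0.35, -0.12, 0.095], [0, 0, 0], 1]])

```text
time: 12.95
tool_pos: [0.5937, 0.0226, 0.2024]
ee_rot: [-180.0, 0.0, 59.9]
wrist_force: [0.1, 0.3, -0.1]
grip_width: 0.085
grip_force: 0.0
```

```bash
python3 - <<'E'
from h import *
s=env.state(); print(s["time"],s["tool_pos"],s["ee_rot"])
p=env.camera("wrist")
for k,z in dict(crank_knob=.13).items():
  for q in env.landmark_of(k,p)[:2]:print(k,q["confidence"],q["at"],atz(p,q["at"],z))
go([.592,.0235,.127],60)
B=np.array([atz(p,q["at"],.076)[:2] for q in env.landmark_of("ball_0",p)]);print(B)
E
```

```text
12.95 [0.5936526  0.02262154 0.20244432] [-1.79998990e+02  2.59891664e-02  5.99431967e+01]
crank_knob 0.64 [312.3, 257.7] [0.59177207 0.02310176 0.13      ]
shift [-0.0008 -0.0082  0.3033] turn [ 0.0005 -0.     -0.0011]
[[0.62785774 0.01100698]
 [0.66335253 0.08020475]
 [0.55813885 0.08585814]
 [0.66258748 0.03966083]
 [0.59192422 0.11386236]]
```

Emit:
send_rows(commands=[[[-0.001, -0.008, 0.15], [0, 0, 0], 1], [[-0.001, -0.008, 0.302], [0, 0, 0], 1], [[-0.001, -0.008, 0.302], [0, 0, 0], 1], [[-0.001, -0.008, 0.302], [0, 0, 0], 0.3], [[-0.001, -0.008, 0.302], [0, 0, 0], 0.15], [[-0.001, -0.008, 0.302], [0, 0, 0], 0.1], [[-0.001, -0.008, 0.302], [0, 0, 0], 0.1], [[-0.001, -0.008, 0.302], [0, 0, 0], 0.1], [[-0.001, -0.008, 0.302], [0, 0, 0], 0.1]])

```text
time: 14.22
tool_pos: [0.5928, 0.0244, 0.1285]
ee_rot: [179.9, -0.0, 60.0]
wrist_force: [-1.9, -0.8, 5.3]
grip_width: 0.0172
grip_force: 58.7
```

```bash
cat > circ.py <<'E'
import sys
from h import *
C=np.array([.6119,.0643]); r=.0447
s=env.state(); T=Ro.from_euler('xyz',[180,0,60],degrees=True)
print(s["time"],s["tool_pos"],s["ee_rot"],s["grip_width"],s["grip_force"],s["wrist_force"])
v=s["tool_pos"][:2]-C; print("meas angle",np.degrees(np.arctan2(v[1],v[0])),"turn",(np.degrees(np.arctan2(v[1],v[0]))+116.0)%360,"r",np.hypot(*v))
a0,a1,n=map(float,sys.argv[1:4])   # commanded turn from/to (deg)
P=lambda a:np.array([*(C+r*np.array([np.cos(np.radians(a-116.0)),np.sin(np.radians(a-116.0))])),0])
for a in np.linspace(a0,a1,int(n)+1)[1:]: print(round(a,1),np.round(T.inv().apply(P(a)-P(a0))/.25,3).tolist()[:2])
E
python3 circ.py 0 42 12
```

```text
14.225 [0.59283059 0.02438924 0.12851078] [ 1.79880279e+02 -4.76748679e-02  6.00226610e+01] 0.017247894931053488 58.733102548867464 [-1.89117152 -0.80965726  5.29045236]
meas angle -115.53852619509854 turn 0.46147380490145906 r 0.04423247158420215
3.5 [0.001, 0.011]
7.0 [0.003, 0.022]
10.5 [0.005, 0.032]
14.0 [0.008, 0.043]
17.5 [0.012, 0.053]
21.0 [0.016, 0.063]
24.5 [0.021, 0.073]
28.0 [0.027, 0.082]
31.5 [0.033, 0.091]
35.0 [0.039, 0.1]
38.5 [0.047, 0.108]
42.0 [0.054, 0.116]
```

Emit:
send_rows(commands=[[[0.001, 0.011, 0], [0, 0, 0], 0.1], [[0.003, 0.022, 0], [0, 0, 0], 0.1], [[0.005, 0.032, 0], [0, 0, 0], 0.1], [[0.008, 0.043, 0], [0, 0, 0], 0.1], [[0.012, 0.053, 0], [0, 0, 0], 0.1], [[0.016, 0.063, 0], [0, 0, 0], 0.1], [[0.021, 0.073, 0], [0, 0, 0], 0.1], [[0.027, 0.082, 0], [0, 0, 0], 0.1], [[0.033, 0.091, 0], [0, 0, 0], 0.1], [[0.039, 0.1, 0], [0, 0, 0], 0.1], [[0.047, 0.108, 0], [0, 0, 0], 0.1], [[0.054, 0.116, 0], [0, 0, 0], 0.1]])

```text
time: 15.72
tool_pos: [0.6242, 0.0228, 0.1285]
ee_rot: [-180.0, -0.1, 60.0]
wrist_force: [-1.3, 3.2, 6.7]
grip_width: 0.0175
grip_force: 58.9
```

```bash
python3 circ.py 42 84 12
```

```text
15.725 [0.6241765  0.02280986 0.12847107] [-1.79977383e+02 -1.17200625e-01  6.00053140e+01] 0.017469173157484526 58.921751766465604 [-1.32884373  3.21702106  6.67264121]
meas angle -73.5170598629136 turn 42.4829401370864 r 0.04326828618829626
45.5 [0.008, 0.007]
49.0 [0.017, 0.014]
52.5 [0.026, 0.02]
56.0 [0.035, 0.026]
59.5 [0.044, 0.031]
63.0 [0.054, 0.036]
66.5 [0.065, 0.04]
70.0 [0.075, 0.043]
73.5 [0.086, 0.046]
77.0 [0.096, 0.048]
80.5 [0.107, 0.049]
84.0 [0.118, 0.05]
```

Emit:
send_rows(commands=[[[0.008, 0.007, 0], [0, 0, 0], 0.1], [[0.017, 0.014, 0], [0, 0, 0], 0.1], [[0.026, 0.02, 0], [0, 0, 0], 0.1], [[0.035, 0.026, 0], [0, 0, 0], 0.1], [[0.044, 0.031, 0], [0, 0, 0], 0.1], [[0.054, 0.036, 0], [0, 0, 0], 0.1], [[0.065, 0.04, 0], [0, 0, 0], 0.1], [[0.075, 0.043, 0], [0, 0, 0], 0.1], [[0.086, 0.046, 0], [0, 0, 0], 0.1], [[0.096, 0.048, 0], [0, 0, 0], 0.1], [[0.107, 0.049, 0], [0, 0, 0], 0.1], [[0.118, 0.05, 0], [0, 0, 0], 0.1]])

```text
time: 17.23
tool_pos: [0.6487, 0.0418, 0.1285]
ee_rot: [-179.9, -0.0, 60.0]
wrist_force: [-5.3, 1.6, 8.5]
grip_width: 0.0177
grip_force: 59.1
```

```bash
python3 circ.py 84 120 12; cat > balls.py <<'E'
from h import *
C=np.array([.6119,.0643]);J=np.array([.575,-.067])
for n in("wrist","top","side"):
    x=env.camera(n)
    for q in env.landmark_of("ball_0",x):
        if q["confidence"]<.25: continue
        X=atz(x,q["at"],.076)[:2]-C; Y=atz(x,q["at"],.014)[:2]-J
        print(n,np.round(q["at"]),round(q["confidence"],2),"drum r %.3f ang %.0f"%(np.hypot(*X),(np.degrees(np.arctan2(X[1],X[0]))+104.8)%360-360),"jar d %.3f"%np.hypot(*Y))
E
python3 balls.py
```

```text
17.225 [0.64874517 0.04181787 0.12849455] [-1.79877939e+02 -3.13283515e-03  6.00227991e+01] 0.0176644981192755 59.09294938668609 [-5.27629446  1.60119275  8.48604319]
meas angle -31.390640318558372 turn 84.60935968144163 r 0.04316263384740248
87.0 [0.009, 0.0]
90.0 [0.019, -0.0]
93.0 [0.028, -0.001]
96.0 [0.037, -0.003]
99.0 [0.046, -0.004]
102.0 [0.056, -0.007]
105.0 [0.064, -0.01]
108.0 [0.073, -0.013]
111.0 [0.082, -0.017]
114.0 [0.09, -0.021]
117.0 [0.098, -0.025]
120.0 [0.106, -0.03]
wrist [166. 187.] 0.98 drum r 0.054 ang -160 jar d 0.187
wrist [221. 360.] 0.9 drum r 0.059 ang -27 jar d 0.070
wrist [321. 219.] 0.73 drum r 0.054 ang -254 jar d 0.142
wrist [252. 166.] 0.63 drum r 0.055 ang -208 jar d 0.180
wrist [157. 322.] 0.57 drum r 0.056 ang -70 jar d 0.126
top [266. 191.] 0.44 drum r 0.052 ang -204 jar d 0.193
side [323. 226.] 0.4 drum r 0.045 ang -162 jar d 0.292
```

Emit:
send_rows(commands=[[[0.009, 0, 0], [0, 0, 0], 0.1], [[0.019, 0, 0], [0, 0, 0], 0.1], [[0.028, -0.001, 0], [0, 0, 0], 0.1], [[0.037, -0.003, 0], [0, 0, 0], 0.1], [[0.046, -0.004, 0], [0, 0, 0], 0.1], [[0.056, -0.007, 0], [0, 0, 0], 0.1], [[0.064, -0.01, 0], [0, 0, 0], 0.1], [[0.073, -0.013, 0], [0, 0, 0], 0.1], [[0.082, -0.017, 0], [0, 0, 0], 0.1], [[0.09, -0.021, 0], [0, 0, 0], 0.1], [[0.098, -0.025, 0], [0, 0, 0], 0.1], [[0.106, -0.03, 0], [0, 0, 0], 0.1]])

```text
time: 19.02
tool_pos: [0.6556, 0.0674, 0.1285]
ee_rot: [-180.0, 0.1, 60.0]
wrist_force: [-4.3, -0.8, 7.9]
grip_width: 0.0173
grip_force: 59.0
```

```bash
python3 circ.py 120 156 12; python3 balls.py
```

```text
19.025 [0.65556235 0.06737575 0.12852398] [-1.79950027e+02  8.96188064e-02  6.00275846e+01] 0.017343714001707332 59.02428053319454 [-4.31300119 -0.81927998  7.88419185]
meas angle 4.029488939312878 turn 120.02948893931288 r 0.04377055450967372
123.0 [0.008, -0.005]
126.0 [0.015, -0.011]
129.0 [0.022, -0.017]
132.0 [0.029, -0.024]
135.0 [0.035, -0.031]
138.0 [0.041, -0.038]
141.0 [0.046, -0.046]
144.0 [0.052, -0.053]
147.0 [0.056, -0.062]
150.0 [0.061, -0.07]
153.0 [0.065, -0.078]
156.0 [0.068, -0.087]
wrist [287. 225.] 0.77 drum r 0.054 ang -219 jar d 0.164
wrist [152. 276.] 0.67 drum r 0.056 ang -127 jar d 0.170
wrist [208. 223.] 0.59 drum r 0.054 ang -175 jar d 0.179
top [348. 226.] 0.61 drum r 0.139 ang -3 jar d 0.005
top [261. 206.] 0.46 drum r 0.050 ang -167 jar d 0.192
side [319. 218.] 0.75 drum r 0.096 ang -171 jar d 0.351
side [312. 230.] 0.51 drum r 0.054 ang -124 jar d 0.278
side [324. 222.] 0.38 drum r 0.064 ang -175 jar d 0.316
```

Emit:
send_rows(commands=[[[0.008, -0.005, 0], [0, 0, 0], 0.1], [[0.015, -0.011, 0], [0, 0, 0], 0.1], [[0.022, -0.017, 0], [0, 0, 0], 0.1], [[0.029, -0.024, 0], [0, 0, 0], 0.1], [[0.035, -0.031, 0], [0, 0, 0], 0.1], [[0.041, -0.038, 0], [0, 0, 0], 0.1], [[0.046, -0.046, 0], [0, 0, 0], 0.1], [[0.052, -0.053, 0], [0, 0, 0], 0.1], [[0.056, -0.062, 0], [0, 0, 0], 0.1], [[0.061, -0.07, 0], [0, 0, 0], 0.1], [[0.065, -0.078, 0], [0, 0, 0], 0.1], [[0.068, -0.087, 0], [0, 0, 0], 0.1]])

```text
time: 20.82
tool_pos: [0.6466, 0.0926, 0.1285]
ee_rot: [179.9, 0.0, 60.0]
wrist_force: [-0.7, -1.1, 6.3]
grip_width: 0.0173
grip_force: 58.7
```

```bash
python3 circ.py 156 192 12; python3 balls.py
```

```text
20.825 [0.64661388 0.09263946 0.12850891] [1.79858016e+02 1.41400301e-03 6.00201463e+01] 0.01727735941821247 58.738107830286026 [-0.71382188 -1.13777871  6.26345179]
meas angle 39.22726384106643 turn 155.22726384106642 r 0.04481270571755132
159.0 [0.003, -0.009]
162.0 [0.005, -0.018]
165.0 [0.007, -0.027]
168.0 [0.009, -0.036]
171.0 [0.01, -0.046]
174.0 [0.011, -0.055]
177.0 [0.011, -0.064]
180.0 [0.01, -0.074]
183.0 [0.009, -0.083]
186.0 [0.008, -0.092]
189.0 [0.006, -0.101]
192.0 [0.004, -0.11]
wrist [205. 291.] 0.81 drum r 0.053 ang -140 jar d 0.163
wrist [261. 251.] 0.71 drum r 0.055 ang -182 jar d 0.171
wrist [191. 358.] 0.53 drum r 0.058 ang -92 jar d 0.136
top [314. 217.] 0.58 drum r 0.064 ang -5 jar d 0.073
top [261. 221.] 0.55 drum r 0.059 ang -135 jar d 0.188
top [354. 228.] 0.43 drum r 0.153 ang -2 jar d 0.021
side [317. 230.] 0.48 drum r 0.043 ang -133 jar d 0.277
side [309. 237.] 0.42 drum r 0.059 ang -86 jar d 0.243
side [335. 247.] 0.38 drum r 0.069 ang -5 jar d 0.169
```

Emit:
send_rows(commands=[[[0.001, -0.004, 0], [0, 0, 0], 0.1], [[0.003, -0.009, 0], [0, 0, 0], 0.1], [[0.003, -0.009, 0], [0, 0, 0], 0.1], [[0.003, -0.009, 0], [0, 0, 0], 0.1], [[0.004, -0.013, 0], [0, 0, 0], 0.1], [[0.005, -0.018, 0], [0, 0, 0], 0.1], [[0.005, -0.018, 0], [0, 0, 0], 0.1], [[0.005, -0.018, 0], [0, 0, 0], 0.1]])

```text
time: 22.12
tool_pos: [0.6435, 0.0964, 0.1285]
ee_rot: [179.9, -0.1, 60.0]
wrist_force: [-0.9, -1.0, 5.7]
grip_width: 0.0175
grip_force: 58.8
```

```bash
python3 circ.py 162 204 12; python3 balls.py
```

```text
22.125 [0.64351706 0.09636684 0.1285335 ] [ 1.79859244e+02 -5.01831239e-02  6.00169359e+01] 0.017527477839675315 58.792228871025145 [-0.87388234 -1.00086506  5.67733562]
meas angle 45.40465578588165 turn 161.40465578588166 r 0.045032442356093584
165.5 [0.002, -0.011]
169.0 [0.004, -0.021]
172.5 [0.005, -0.032]
176.0 [0.005, -0.043]
179.5 [0.005, -0.054]
183.0 [0.004, -0.065]
186.5 [0.002, -0.076]
190.0 [-0.0, -0.087]
193.5 [-0.003, -0.097]
197.0 [-0.007, -0.107]
200.5 [-0.011, -0.117]
204.0 [-0.016, -0.127]
wrist [259. 256.] 0.92 drum r 0.055 ang -176 jar d 0.171
wrist [209. 303.] 0.77 drum r 0.053 ang -133 jar d 0.159
top [353. 226.] 0.53 drum r 0.149 ang -2 jar d 0.017
top [335. 233.] 0.51 drum r 0.119 ang -13 jar d 0.027
top [263. 224.] 0.38 drum r 0.060 ang -127 jar d 0.183
side [326. 224.] 0.61 drum r 0.056 ang -177 jar d 0.308
side [313. 236.] 0.52 drum r 0.049 ang -87 jar d 0.243
```

Two balls are in the jar.

Emit:
send_rows(commands=[[[0.002, -0.011, 0], [0, 0, 0], 0.1], [[0.004, -0.021, 0], [0, 0, 0], 0.1], [[0.005, -0.032, 0], [0, 0, 0], 0.1], [[0.005, -0.043, 0], [0, 0, 0], 0.1], [[0.005, -0.054, 0], [0, 0, 0], 0.1], [[0.004, -0.065, 0], [0, 0, 0], 0.1], [[0.002, -0.076, 0], [0, 0, 0], 0.1], [[0, -0.087, 0], [0, 0, 0], 0.1], [[-0.003, -0.097, 0], [0, 0, 0], 0.1], [[-0.007, -0.107, 0], [0, 0, 0], 0.1], [[-0.011, -0.117, 0], [0, 0, 0], 0.1], [[-0.016, -0.127, 0], [0, 0, 0], 0.1]])

```text
time: 23.92
tool_pos: [0.6144, 0.1105, 0.1285]
ee_rot: [179.9, -0.3, 60.0]
wrist_force: [1.3, 4.0, 5.5]
grip_width: 0.0174
grip_force: 58.8
```

```bash
python3 circ.py 204 240 12; python3 balls.py
```

```text
23.925 [0.61441889 0.11054733 0.12854894] [179.87365099  -0.25692092  60.00219449] 0.01741102911345434 58.77626291010529 [1.25165392 3.98732512 5.49791403]
meas angle 86.88242896181255 turn 202.88242896181254 r 0.04631587996411913
207.0 [-0.005, -0.008]
210.0 [-0.01, -0.016]
213.0 [-0.015, -0.024]
216.0 [-0.021, -0.031]
219.0 [-0.027, -0.038]
222.0 [-0.034, -0.045]
225.0 [-0.041, -0.051]
228.0 [-0.048, -0.057]
231.0 [-0.055, -0.063]
234.0 [-0.063, -0.068]
237.0 [-0.071, -0.072]
240.0 [-0.079, -0.077]
wrist [264. 294.] 0.94 drum r 0.056 ang -135 jar d 0.158
wrist [302. 408.] 0.65 drum r 0.058 ang -46 jar d 0.070
top [298. 230.] 0.62 drum r 0.057 ang -46 jar d 0.105
top [352. 227.] 0.49 drum r 0.148 ang -3 jar d 0.016
top [261. 222.] 0.44 drum r 0.060 ang -132 jar d 0.187
top [338. 227.] 0.37 drum r 0.121 ang -7 jar d 0.015
top [164. 298.] 0.3 drum r 0.316 ang -128 jar d 0.429
side [315. 227.] 0.61 drum r 0.058 ang -143 jar d 0.296
side [310. 236.] 0.45 drum r 0.057 ang -88 jar d 0.244
```

Ball 2 is at -46°; go to 240°.

Emit:
send_rows(commands=[[[-0.005, -0.008, 0], [0, 0, 0], 0.1], [[-0.01, -0.016, 0], [0, 0, 0], 0.1], [[-0.015, -0.024, 0], [0, 0, 0], 0.1], [[-0.021, -0.031, 0], [0, 0, 0], 0.1], [[-0.027, -0.038, 0], [0, 0, 0], 0.1], [[-0.034, -0.045, 0], [0, 0, 0], 0.1], [[-0.041, -0.051, 0], [0, 0, 0], 0.1], [[-0.048, -0.057, 0], [0, 0, 0], 0.1], [[-0.055, -0.063, 0], [0, 0, 0], 0.1], [[-0.063, -0.068, 0], [0, 0, 0], 0.1], [[-0.071, -0.072, 0], [0, 0, 0], 0.1], [[-0.079, -0.077, 0], [0, 0, 0], 0.1]])

```text
time: 25.72
tool_pos: [0.5866, 0.1038, 0.1285]
ee_rot: [-179.9, -0.2, 60.0]
wrist_force: [-1.5, 4.6, 7.5]
grip_width: 0.0172
grip_force: 59.1
```

```bash
python3 circ.py 240 258 9; python3 balls.py
```

```text
25.725 [0.58664904 0.10381491 0.12848999] [-179.9341974    -0.23573708   59.99580113] 0.017171309928547325 59.05737786088139 [-1.49191652  4.5570092   7.4961581 ]
meas angle 122.57953884923575 turn 238.57953884923575 r 0.046893916910539346
242.0 [-0.006, -0.003]
244.0 [-0.011, -0.005]
246.0 [-0.017, -0.007]
248.0 [-0.023, -0.009]
250.0 [-0.029, -0.011]
252.0 [-0.035, -0.013]
254.0 [-0.041, -0.014]
256.0 [-0.047, -0.015]
258.0 [-0.053, -0.016]
wrist [329. 374.] 0.71 drum r 0.056 ang -52 jar d 0.076
top [297. 234.] 0.57 drum r 0.064 ang -52 jar d 0.109
top [311. 216.] 0.56 drum r 0.057 ang -5 jar d 0.080
top [338. 227.] 0.55 drum r 0.120 ang -6 jar d 0.016
top [273. 233.] 0.54 drum r 0.061 ang -100 jar d 0.161
top [354. 227.] 0.4 drum r 0.152 ang -2 jar d 0.020
side [310. 236.] 0.6 drum r 0.055 ang -91 jar d 0.248
side [334. 249.] 0.38 drum r 0.076 ang -9 jar d 0.161
```

Emit:
send_rows(commands=[[[-0.006, -0.003, 0], [0, 0, 0], 0.1], [[-0.011, -0.005, 0], [0, 0, 0], 0.1], [[-0.011, -0.005, 0], [0, 0, 0], 0.1], [[-0.017, -0.007, 0], [0, 0, 0], 0.1], [[-0.017, -0.007, 0], [0, 0, 0], 0.1], [[-0.023, -0.009, 0], [0, 0, 0], 0.1], [[-0.023, -0.009, 0], [0, 0, 0], 0.1], [[-0.023, -0.009, 0], [0, 0, 0], 0.1], [[-0.023, -0.009, 0], [0, 0, 0], 0.1], [[-0.023, -0.009, 0], [0, 0, 0], 0.1]])

```text
time: 27.28
tool_pos: [0.5813, 0.0998, 0.1285]
ee_rot: [-179.9, -0.2, 60.0]
wrist_force: [-4.1, 4.6, 9.7]
grip_width: 0.0173
grip_force: 59.2
```

```bash
python3 circ.py 248 256 4; python3 balls.py; python3 - <<'E'
from h import *
t=env.camera("top");cv2.imwrite("pics/t7.png",cv2.resize(t["frame"][160:270,220:390],None,fx=4,fy=4,interpolation=2)[:,:,::-1])
E
```

```text
27.275 [0.58125987 0.09982705 0.12849296] [-1.79862762e+02 -1.69132616e-01  5.99991729e+01] 0.017277880832502382 59.21460025012493 [-4.09791229  4.56419531  9.73869263]
meas angle 130.7759646982155 turn 246.7759646982155 r 0.04691470249866403
250.0 [-0.006, -0.002]
252.0 [-0.012, -0.003]
254.0 [-0.018, -0.005]
256.0 [-0.024, -0.006]
wrist [347. 374.] 0.7 drum r 0.057 ang -43 jar d 0.063
top [302. 230.] 0.63 drum r 0.062 ang -39 jar d 0.096
top [338. 227.] 0.5 drum r 0.119 ang -7 jar d 0.017
top [345. 230.] 0.48 drum r 0.135 ang -7 jar d 0.008
top [355. 226.] 0.41 drum r 0.153 ang -1 jar d 0.021
top [277. 235.] 0.36 drum r 0.061 ang -91 jar d 0.152
side [313. 237.] 0.4 drum r 0.051 ang -83 jar d 0.239
```

View pics/t7.png

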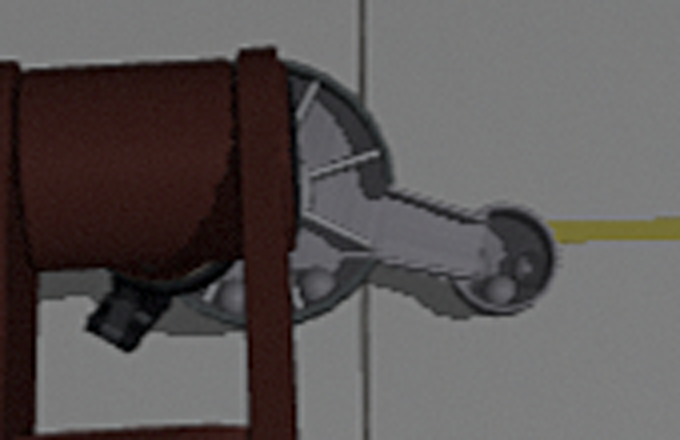

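The jar holds three balls (in the jar around (510,275)), two remain in the drum at (230,290) and (317,285), and the spout is empty. Release the knob and go to the button.

Emit:
send_rows(commands=[[[0, 0, 0], [0, 0, 0], 0.3], [[0, 0, 0], [0, 0, 0], 0.6], [[0, 0, 0], [0, 0, 0], 0.6], [[0, 0, 0], [0, 0, 0], 0.6], [[0, 0, -0.1], [0, 0, 0], 0.6], [[0, 0, -0.25], [0, 0, 0], 0.6], [[0, 0, -0.4], [0, 0, 0], 0.6], [[0, 0, -0.4], [0, 0, 0], 0.6]])

```text
time: 28.62
tool_pos: [0.5844, 0.0977, 0.2316]
ee_rot: [179.6, -0.3, 60.0]
wrist_force: [-0.3, 0.1, -0.3]
grip_width: 0.0511
grip_force: 0.0
```

```bash
python3 balls.py; python3 - <<'E'
from h import *
print(env.state()["tool_pos"],env.state()["grip_width"]);go([.41,.27,.2],60)
E
```

```text
wrist [331. 293.] 0.88 drum r 0.057 ang -43 jar d 0.077
wrist [294. 259.] 0.46 drum r 0.060 ang -87 jar d 0.130
top [342. 230.] 0.62 drum r 0.131 ang -8 jar d 0.012
top [354. 226.] 0.62 drum r 0.151 ang -2 jar d 0.018
top [336. 229.] 0.52 drum r 0.117 ang -9 jar d 0.022
top [299. 233.] 0.48 drum r 0.064 ang -47 jar d 0.103
top [280. 235.] 0.42 drum r 0.061 ang -86 jar d 0.147
side [311. 234.] 0.56 drum r 0.052 ang -99 jar d 0.255
[0.58036483 0.09756145 0.22494818] 0.051308350050009215
shift [ 0.257  -0.9347  0.1022] turn [-0.0029  0.0019  0.0002]
```

Three in the jar, two in the drum.

Emit:
send_rows(commands=[[[0.257, -0.935, 0.1], [0, 0, 0], 0.3], [[0.257, -0.935, 0.1], [0, 0, 0], 0], [[0.257, -0.935, 0.1], [0, 0, 0], 0], [[0.257, -0.935, 0.1], [0, 0, 0], 0], [[0.257, -0.935, 0.1], [0, 0, 0], 0], [[0.257, -0.935, 0.1], [0, 0, 0], 0]])

```text
time: 29.68
tool_pos: [0.4111, 0.27, 0.2015]
ee_rot: [180.0, 0.1, 60.1]
wrist_force: [0.5, -0.5, 0.3]
grip_width: -0.0002
grip_force: 0.0
```

```bash
python3 - <<'E'
from h import *
p=env.camera("wrist");t=env.camera("top");s=env.state();print(s["time"],s["tool_pos"],s["grip_width"])
cv2.imwrite("pics/w8.png",p["frame"][:,:,::-1])
for q in env.landmark_of("count_button_top",p)[:2]+env.trace("count_button_top",p)[:2]:print(q["confidence"],q["at"],atz(p,q["at"],.04))
E
```

```text
29.775 [0.41210078 0.26944217 0.20195999] -2.5880576764088173e-05
0.89 [289.6, 155.5] [0.41757316 0.32130056 0.04      ]
0.46 [377.3, 260.4] [0.43634723 0.21081679 0.04      ]
0.61 [291.9, 155.6] [0.41905623 0.32035921 0.04      ]
```

View pics/w8.png

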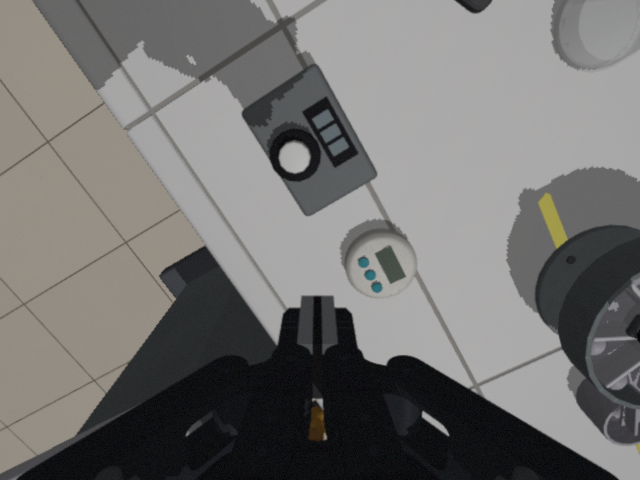

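The white button is at (294,156), clear of the timer. Move above it.

```bash
python3 - <<'E'
from h import *
p=env.camera("wrist");print(atz(p,[294,156],.04))
go([.42,.32,.07],60)
E
```

```text
[0.4216633  0.31871226 0.04      ]
shift [ 0.1909 -0.0747  0.5284] turn [ 0.0002 -0.     -0.0017]
```

Emit:
send_rows(commands=[[[0.191, -0.071, 0.2], [0, 0, 0], 0], [[0.191, -0.071, 0.4], [0, 0, 0], 0], [[0.191, -0.071, 0.52], [0, 0, 0], 0], [[0.191, -0.071, 0.52], [0, 0, 0], 0], [[0.191, -0.071, 0.52], [0, 0, 0], 0]])

```text
time: 30.55
tool_pos: [0.4212, 0.3206, 0.0734]
ee_rot: [179.9, -0.1, 60.0]
wrist_force: [-0.0, -0.2, 0.0]
grip_width: -0.0
grip_force: 0.0
```

Emit:
send_rows(commands=[[[0, 0, 0.03], [0, 0, 0], 0], [[0, 0, 0.06], [0, 0, 0], 0], [[0, 0, 0.08], [0, 0, 0], 0], [[0, 0, 0.08], [0, 0, 0], 0]])

```text
time: 31.05
tool_pos: [0.4211, 0.321, 0.054]
ee_rot: [179.9, -0.1, 60.0]
wrist_force: [-0.8, -1.6, 9.2]
grip_width: 0.0002
grip_force: 4.7
```

Emit:
send_rows(commands=[[[0, 0, 0.012], [0, 0, 0], 0], [[0, 0, 0.024], [0, 0, 0], 0], [[0, 0, 0.024], [0, 0, 0], 0], [[0, 0, 0.024], [0, 0, 0], 0]])

```text
time: 31.55
tool_pos: [0.4214, 0.3211, 0.0534]
ee_rot: [180.0, 0.0, 60.1]
wrist_force: [-11.8, -8.4, 41.5]
grip_width: -0.0001
grip_force: 20.9
```

Emit:
send_rows(commands=[[[0, 0, -0.02], [0, 0, 0], 0], [[0, 0, -0.05], [0, 0, 0], 0], [[0, 0, -0.07], [0, 0, 0], 0], [[0, 0, -0.07], [0, 0, 0], 0]])

```text
time: 32.05
tool_pos: [0.4192, 0.3202, 0.0631]
ee_rot: [-180.0, 0.1, 60.0]
wrist_force: [-0.4, -0.2, 0.6]
grip_width: 0.0
grip_force: 0.0
```

```bash
python3 - <<'E'
from h import *
p=env.camera("wrist");sd=env.camera("side");s=env.state();print(s["time"],s["tool_pos"],s["wrist_force"],proj(sd,s["tool_pos"]-[0,0,.008]),proj(p,s["tool_pos"]-[0,0,.008]))
c=proj(sd,[.421,.321,.04]).astype(int)
a=cv2.resize(p["frame"][200:440,200:440],(400,400));b=cv2.resize(sd["frame"][c[1]-25:c[1]+25,c[0]-25:c[0]+25],(400,400),interpolation=2)
cv2.imwrite("pics/w9.png",np.hstack([a,b])[:,:,::-1]);print(c)
for n,x in(("w",p),("s",sd)):
  for q in env.landmark_of("count_button_top",x)[:1]:print(n,q["confidence"],q["at"],atz(x,q["at"],.045))
E
```

```text
32.15 [0.41885022 0.31994185 0.06260814] [-0.75885062 -0.19486161  0.82132191] [231.373865  216.4575899] [314.6594086  313.42477979]
[232 220]
w 0.89 [317.6, 304.9] [0.41932061 0.31824403 0.045     ]
s 0.52 [233.7, 218.1] [0.42644162 0.32534009 0.045     ]
```

View pics/w9.png

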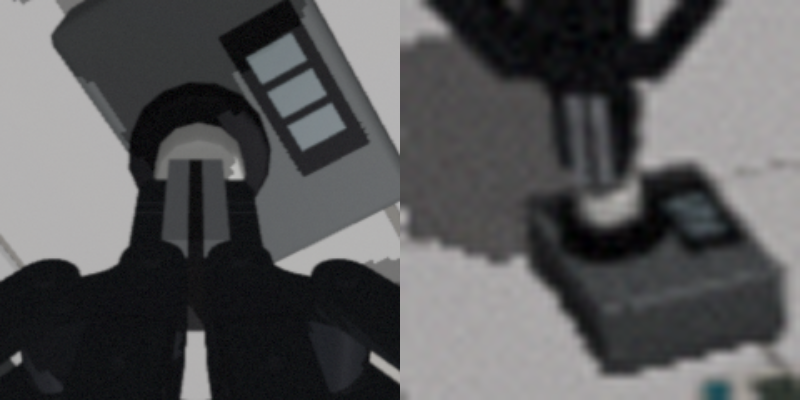

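The tips sit over the button, which stands proud of its black collar. I'll press in fine steps to read the force profile.

Emit:
send_rows(commands=[[[0, 0, 0.016], [0, 0, 0], 0], [[0, 0, 0.016], [0, 0, 0], 0]])

```text
time: 32.5
tool_pos: [0.4196, 0.3203, 0.0593]
ee_rot: [-180.0, 0.0, 60.0]
wrist_force: [0.3, -0.2, 1.5]
grip_width: -0.0001
grip_force: 0.9
```

Emit:
send_rows(commands=[[[0, 0, 0.008], [0, 0, 0], 0], [[0, 0, 0.008], [0, 0, 0], 0]])

```text
time: 32.75
tool_pos: [0.4196, 0.3203, 0.0576]
ee_rot: [-180.0, 0.0, 60.0]
wrist_force: [-1.2, -0.7, 2.7]
grip_width: -0.0
grip_force: 1.4
```

Emit:
send_rows(commands=[[[0, 0, 0.008], [0, 0, 0], 0], [[0, 0, 0.008], [0, 0, 0], 0]])

```text
time: 33.0
tool_pos: [0.4197, 0.3204, 0.0556]
ee_rot: [-180.0, 0.0, 60.0]
wrist_force: [-1.2, -0.8, 4.0]
grip_width: 0.0002
grip_force: 1.9
```

Emit:
send_rows(commands=[[[0, 0, 0.008], [0, 0, 0], 0], [[0, 0, 0.008], [0, 0, 0], 0]])

```text
time: 33.25
tool_pos: [0.4197, 0.3204, 0.054]
ee_rot: [-180.0, 0.0, 60.0]
wrist_force: [-3.1, -1.6, 7.0]
grip_width: 0.0001
grip_force: 3.6
```

Emit:
send_rows(commands=[[[0, 0, 0.008], [0, 0, 0], 0], [[0, 0, 0.008], [0, 0, 0], 0]])

```text
time: 33.5
tool_pos: [0.4198, 0.3204, 0.0538]
ee_rot: [-180.0, 0.1, 60.0]
wrist_force: [-6.2, -3.5, 18.0]
grip_width: -0.0002
grip_force: 9.1
```

The force ramps to about 5 N over 6 mm, then hits a hard stop, so the button is fully down. Retreat.

Emit:
send_rows(commands=[[[0, 0, -0.05], [0, 0, 0], 0], [[0, 0, -0.2], [0, 0, 0], 0], [[0, 0, -0.4], [0, 0, 0], 0], [[0, 0, -0.6], [0, 0, 0], 0], [[0, 0, -0.6], [0, 0, 0], 0], [[0, 0, -0.6], [0, 0, 0], 0]])

```text
time: 34.25
tool_pos: [0.4194, 0.3202, 0.2009]
ee_rot: [-180.0, 0.0, 60.0]
wrist_force: [0.2, -0.0, -1.4]
grip_width: -0.0002
grip_force: 0.0
```

```bash
python3 balls.py; python3 - <<'E'
from h import *
print(env.state()["time"],env.state()["wrist_force"]); print(env.job_done())
E
```

```text
wrist [600. 392.] 0.67 drum r 0.058 ang -87 jar d 0.068
wrist [621. 421.] 0.51 drum r 0.057 ang -45 jar d 0.021
wrist [616. 445.] 0.5 drum r 0.081 ang -34 jar d 0.013
top [338. 229.] 0.53 drum r 0.122 ang -8 jar d 0.017
top [356. 224.] 0.5 drum r 0.154 ang -359 jar d 0.024
top [276. 234.] 0.45 drum r 0.060 ang -93 jar d 0.154
top [302. 234.] 0.41 drum r 0.067 ang -43 jar d 0.097
side [308. 235.] 0.57 drum r 0.060 ang -95 jar d 0.253
34.55 [0.14040096 0.58010311 0.33978284]
the job is handed in; nothing more can be done
None
```

I handed the job in at about 34.5 s: the jar stands released under the spout with three balls in it, two balls are still in the drum, and the button was pressed fully down and released. The hand-in returned no verdict. The last camera check picked out only two of the three balls in the jar, but all three showed there before I moved to the button.

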